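# Check a module housing's length on the bench gauge

## Robot

A 6-joint arm with a two-finger parallel gripper is mounted at the origin on the work surface. World frame = base frame: x ahead of the robot, y to its left, z up, the work surface at z = 0. Lengths are in m, angles in rad, forces in N, time in s.
With the tool pointing down it reaches from about 0.275 to 1 m from the base axis. Payload 8.4 kg.
Tool frame: the origin (TCP) lies on the centre line of the jaws, within the pads' length; the fingertips stand 17 mm ahead of it and the grasp point (between the pads) lies 2 mm behind it (bot.tcp_to_tips is the z of the fingertips in the tool frame, in m); z points along the fingers, y is the line along which they close (so a half turn about z gives the same grasp; the last joint's range is limited). The gripper opens to 85 mm and grips with 20 to 120 N. Pads are 22 mm wide; open, the fingers measure 114 mm over their backs; the gripper's body (76 mm by 85 mm) begins 54 mm behind the grasp point. The pads swing forward as they close: fully open they stand 13 mm farther back than shut.
Start: joints at [-1.202, 0.353, 1.633, -0, 1.155, -0.002], TCP at [0.226, -0.583, 0.248] pointing down, gripper open.
Joint ranges: [-2.63, 2.63], [-0.92, 2.1], [0.06, 2.66], [-1.3, 4.44], [0, 2.69], [-3.02, 3.02]. Speed limits (rad/s): [2.22, 2.22, 2.79, 3.14, 3.14, 3.14].

## Interface

Orientations are given as a unit quaternion [x, y, z, w].
In Python, from workcell import bot, hand, kinematics, get_obs, vision, hand_in gives the robot as it stands. The module is installed in compiled form; this text tells all that it offers. Calls block until the motion is done:
- bot.reach(position, orientation): joint-space move of the TCP to a pose.
- bot.servo_line(position, ori=None, velocity=0.15): straight line of the TCP; ori=None keeps the orientation; velocity is the mean speed in m/s.
- bot.goto_joints(angles): joint-space move.
- hand.move_gripper(opening, strength=None): finger opening in m; strength is the grip in N (None keeps the last); returns when the fingers have stopped.
- bot.dwell(seconds).
- kinematics.solve_ik(position, orientation): joint angles nearest the present ones, or None.
- get_obs(): the state.
- vision.read_camera(name): name is "scene" or "top" or "wrist"; returns a dict with "frame" (384x512x3 uint8, red, green, blue), "intrinsics" (3x3 intrinsics, pixels), "view" (4x4, takes a point from world to camera coordinates). Camera axes: x right, y down, z forward; pixel columns grow to the right and rows downward; lengths in m; the calibration is good to about 2 mm. A picture is of the moment at which its call begins. There is no depth.
A pose or a line that the arm cannot do raises bot.IKError and nothing moves.
- hand_in(): hands the job in; it is judged then, once.
The state is a dict: "time_s": time; "joint_pos": joint angles; "joint_vel": joint speeds; "joint_efforts": joint torques, N m; "position": TCP position; "orientation": TCP orientation; "wrist_force": force on the tool from outside, world axes, zero at the start; "ft_torque": the same for the moment, N m; "gripper_width": finger opening in m; "grip_force": force on a finger pad.
Only numpy, scipy, OpenCV 4.12 (cv2) and the standard library are available. Lean on these libraries where they do the work, as an engineer would, in place of code of your own. Each camera call takes 0.05 s, during which the arm holds its last target. There are 200 camera calls.

## Task

Take the silver module from the foam tray by its ends, set it down on the open bench and let go, then take it by its long sides and lay it, without dropping it, flat on the gauge bed, lengthwise and centred between the anvil and the jaw, and let go. Then slide the red-handled jaw shut so that it presses the module against the sprung anvil until the dial pointer stands in the green band, never letting it reach the red, and leave it so. Leave the other things where they are.

Things in the scene. Friction and masses are not known exactly. Their poses are not given: they have to be found in the camera images.
- silver_module: The part to measure: bare aluminium (silver) module housing with an orange stripe round it and thin fins on top, a block 68 long (its x) x 46 wide (its y) x 34 high (z) mm, 0.25 kg. Origin: centre of its underside. It may be in any of the tray's three pockets; the two ends (x) are the faces to be measured.
- black_module_a: Black module of the same shape and size in another pocket of the tray (leave alone). Origin: centre of its underside.
- black_module_b: Second black module, as above (leave alone).
- tray: Fixed orange foam tray 168 (x) x 236 (y) x 40 mm high, origin: centre of its underside. Three pockets at y = -72, 0, 72 mm, floor 10 mm up, 52 mm wide between foam walls 40 mm high; modules lie with their length along tray x, tops at 44 mm. At both module ends runs an open finger channel 39 mm wide, floor at 10 mm, outer rim 32 mm high. A module can be gripped here only by its ends.
- gauge: Fixed bench length gauge (big caliper): grey bed 92 (x) x 370 (y) mm, top 24 mm above the bench. Origin on the bench under the bed; y is the measuring axis. The module belongs on the bed between anvil and jaw faces, its x along gauge y, at gauge x = 0. Room between the faces at the start: 84 to 96 mm, too little for fingers at the module's ends. Blue dial box, 67 mm high, at y = 84 to 176 mm.
- anvil_face (a point): Centre of the flat steel face of the sprung anvil, at gauge y = +34 mm at rest, facing gauge -y, 44 mm wide, from 26 to 63 mm above the bench. Pressed, it yields towards +y: 1.2 N preload, then 0.6 N per mm, 12 mm at most.
- jaw (a joint): Sliding jaw, m: 0 fully open, grows (to 0.06) as it moves towards gauge +y, towards the anvil. Its steel face, like the anvil's and facing it, is at gauge y = -62 mm + this value. Stiff to slide (8 N friction); stays where it is left.
- jaw_grip (a point): Centre of the jaw's red square handle, 22 mm from above and upright, at 64 mm above the bench; the handle runs from 40 to 80 mm above the bench, 48 mm behind the jaw's face, on a dark carriage 60 (gauge x) x 66 (gauge y) mm whose top is at 40 mm. Pinch it from above and slide it.
- pointer (a joint): Black pointer on the dial, rad: 0 at rest, turns clockwise 0.15 rad for each mm that the anvil is pressed in. Green band 0.45 to 1.05 (3 to 7 mm, 3 to 5.4 N), yellow to 1.35, red beyond.
- screwdriver: Screwdriver lying on the bench (leave alone).
- bottle: White bottle, 56 mm across, 150 mm high (leave alone).
- scanner: Black and grey hand scanner, 200 mm long, 40 mm high (leave alone).

How it is judged:
On the way, in this order (a step that is already met when the one before it is completed fails the run):
1. the silver module has been taken out of the tray, set down flat on the open bench and let go (horizontal distance between silver_module and tray above 0.11 m and height (world z) of silver_module below 0.006 m and angle between silver_module's own z axis and vertical below 0.1 rad and linear speed of silver_module below 0.03 m/s and contact force between the fingers and silver_module below 0.1 N), for 0.2 s.
2. it lies flat on the gauge bed, lengthwise between anvil and jaw, let go, the pointer not yet in the green (x of silver_module in the frame of gauge between -0.014 and 0.014 m and y of silver_module in the frame of gauge between -0.035 and 0.016 m and z of silver_module in the frame of gauge between 0.02 and 0.028 m and angle between silver_module's own z axis and vertical below 0.1 rad and angle between the x axis of silver_module and the y axis of gauge, either way round below 0.25 rad and linear speed of silver_module below 0.03 m/s and value of joint pointer below 0.4 rad and contact force between the fingers and silver_module below 0.1 N), for 0.2 s.
3. the jaw has been slid shut on it so that the pointer stands in the green band (value of joint pointer between 0.45 and 1.05 rad), for 0.2 s.
At the end, for the whole second after the job is handed in: Pointer in the green (0.45 to 1.05 rad); the silver module at rest, flat on the gauge bed (height within 4 mm, tilt under 0.1 rad), lengthwise (within 0.1 rad of gauge y) and within 14 mm of the gauge's centre line, pressed between anvil and jaw (jaw beyond 24 mm) (all of step 3 and x of silver_module in the frame of gauge between -0.014 and 0.014 m and y of silver_module in the frame of gauge between -0.035 and 0.016 m and z of silver_module in the frame of gauge between 0.02 and 0.028 m and angle between silver_module's own z axis and vertical below 0.1 rad and angle between the x axis of silver_module and the y axis of gauge, either way round below 0.1 rad and linear speed of silver_module below 0.02 m/s and value of joint jaw above 0.024 m); the robot touches nothing.
It fails at once if the pointer reaches the red (beyond 1.35 rad) (value of joint pointer above 1.35 rad).
It fails at once if the silver module is dropped or thrown (faster than 0.5 m/s while no finger touches it) (linear speed of silver_module above 0.5 m/s and contact force between the fingers and silver_module below 0.1 N).
It fails at once if another thing is moved more than 30 mm (distance of any of black_module_a, black_module_b, screwdriver, bottle, scanner from where it was at the start of the episode above 0.03 m).
It also fails if it takes over 72 s, if anything falls off the work surface, if the arm or the gripper's body presses on something with over 40 N, if the wrist force passes 120 N, or if a joint passes its speed limit or range.

## Working session

There is one attempt and no reset: what is moved stays moved. The work goes in short steps, each a Python script; the robot and the scene stay as the last script left them, time stands still between calls to the robot, and variables do not carry over. Pictures are saved under pics/ and viewed, at most 11 in all, crops included, and the job is handed in when it is done.

```bash
mkdir -p pics; cat > h.py <<'E'
import numpy as np, cv2
from workcell import bot, hand, kinematics, get_obs, vision, hand_in
def shot(name,f=None):
    d=vision.read_camera(name)
    if f: cv2.imwrite('pics/'+f,cv2.cvtColor(d['frame'],cv2.COLOR_RGB2BGR))
    return d
def ray(d,uv,z):
    "world points at height z under pixels"
    K,V=np.array(d['intrinsics']),np.array(d['view'])
    uv=np.atleast_2d(uv).astype(float)
    r=np.c_[uv,np.ones(len(uv))]@np.linalg.inv(K).T@V[:3,:3]
    c=-V[:3,:3].T@V[:3,3]
    return c+r*((z-c[2])/r[:,2])[:,None]
def proj(d,P):
    P=np.atleast_2d(P); V=np.array(d['view'])
    q=(P@V[:3,:3].T+V[:3,3])@np.array(d['intrinsics']).T
    return q[:,:2]/q[:,2:]
def down(yaw):
    "tool pointing down, closing line (tool y) at angle yaw from world x"
    # tool x=(s,-c..): z down; y=(cos,sin,0); x=y cross z
    y=np.array([np.cos(yaw),np.sin(yaw),0]);z=np.array([0,0,-1.]);x=np.cross(y,z)
    from scipy.spatial.transform import Rotation as R
    return R.from_matrix(np.c_[x,y,z]).as_quat()
E
python3 - <<'E'
from h import *
for n in('top','scene'):
    d=shot(n,n+'0.png'); V=d['view']; print(n,d['intrinsics'][0][0],-np.array(V)[:3,:3].T@np.array(V)[:3,3])
    np.savez(n+'0.npz',**d)
o=get_obs(); print(o['time_s'],o['orientation'],o['gripper_width'])
E
```

```text
top 444.80577880642556 [0.38133193 0.05696262 1.51136634]
scene 472.0385862579654 [ 1.19784212 -0.78283177  0.90230856]
0.1 [ 9.82867722e-01  1.84311330e-01 -1.08883647e-04 -6.02276037e-04] 0.08526339810384287
```

View pics/top0.png

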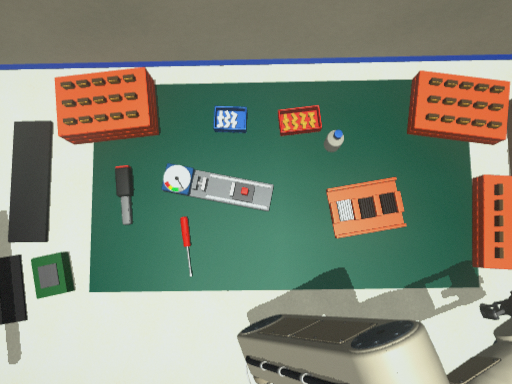

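View pics/scene0.png

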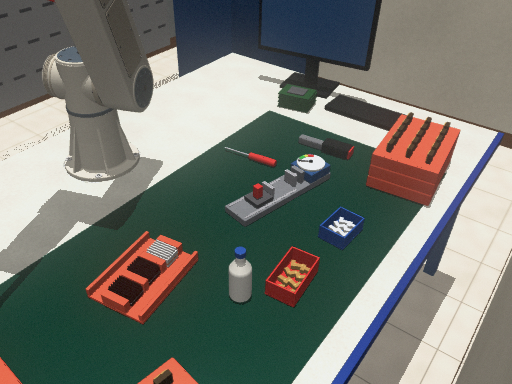

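The top view shows the tray at about (366,207) with the silver module in its left pocket (346,210). The gauge bed runs from (192,183) to (272,200), with the dial at (177,179) and the red handle at (245,191). The scene view agrees. Next I'll take rough positions, then look closer with the wrist camera.

```bash
cat > a.py <<'E'
from h import *
d=dict(np.load('top0.npz')); f=d['frame']
hsv=cv2.cvtColor(f,cv2.COLOR_RGB2HSV)
def rect(m,roi,z):
    x0,y0,x1,y1=roi; k=np.zeros(m.shape,np.uint8); k[y0:y1,x0:x1]=m[y0:y1,x0:x1]
    c=max(cv2.findContours(k,0,1)[0],key=cv2.contourArea)
    b=cv2.boxPoints(cv2.minAreaRect(c)); P=ray(d,b,z)[:,:2]
    e=P[1]-P[0],P[2]-P[1]; 
    print(b.mean(0),P.mean(0).round(4),[ (round(np.linalg.norm(v),4),round(np.degrees(np.arctan2(v[1],v[0])),1)) for v in e])
H,S,Vv=[hsv[...,i].astype(int) for i in range(3)]
org=((H<12)&(S>120)&(Vv>90)).astype(np.uint8)
print('tray');rect(org,(315,165,420,245),.034)
print('handle');rect(org,(230,175,260,205),.08)
grey=((S<60)&(Vv>70)).astype(np.uint8)
print('bed');rect(grey,(188,160,285,220),.024)
sil=((S<60)&(Vv>150)).astype(np.uint8)
print('mod');rect(sil,(325,190,360,230),.044)
blue=((H>95)&(H<125)&(S>100)).astype(np.uint8)
print('dial');rect(blue,(155,155,200,205),.067)
print('bed ends',ray(d,[[272,200],[192,183]],.024), 'drv',ray(d,[[185,220],[191,275]],0),'bottle',ray(d,[[335,140]],.075))
E
python3 a.py
```

```text
tray
[365.9325  206.91577] [ 0.509  -0.2811] [(np.float64(0.2444), np.float64(-81.2)), (np.float64(0.1673), np.float64(-173.4))]
handle
[244.  190.5] [0.5642 0.1213] [(np.float64(0.0195), np.float64(-90.9)), (np.float64(0.0229), np.float64(179.3))]
bed
[230.97266 190.01862] [0.5739 0.1682] [(np.float64(0.0936), np.float64(-10.5)), (np.float64(0.276), np.float64(-101.8))]
mod
[345.15286 209.8151 ] [ 0.4992 -0.2101] [(np.float64(0.0447), np.float64(-80.3)), (np.float64(0.0678), np.float64(-171.7))]
dial
[186.54948 190.50493] [0.5689 0.3105] [(np.float64(0.0485), np.float64(-51.0)), (np.float64(0.0242), np.float64(-141.2))]
bed ends [[0.53759728 0.03000024 0.024     ]
 [0.59981004 0.29969397 0.024     ]] drv [[0.47636009 0.3271231  0.        ]
 [0.29133077 0.30599669 0.        ]] bottle [[ 0.72738854 -0.17988291  0.075     ]]
```

```bash
python3 - <<'E'
from h import *
bot.reach([0.503,-0.210,0.26],down(np.radians(8)))
o=get_obs();print(o['time_s'],o['joint_pos'],o['position'])
d=shot('wrist','w1.png');np.savez('w1.npz',**d)
V=d['view'];print(-V[:3,:3].T@V[:3,3],V[2,:3],proj(d,[[.4992,-.2101,.044],[.509,-.281,.04]]))
bot.reach([0.55,0.16,0.33],down(np.radians(-12)))
o=get_obs();print(o['time_s'],o['joint_pos'],o['position'])
d=shot('wrist','w2.png');np.savez('w2.npz',**d)
V=d['view'];print(-V[:3,:3].T@V[:3,3],V[2,:3],proj(d,[[.5642,.1213,.08]]))
E
```

```text
1.8 [-3.99584613e-01  2.17545575e-01  1.79217513e+00 -3.25340244e-04
  1.13179530e+00 -5.37608416e-01] [ 0.50281945 -0.21081834  0.25999452]
[ 0.49357553 -0.14243908  0.38455834] [ 0.03655114 -0.2659023  -0.9633068 ] [[259.21319636 174.46756765]
 [259.28924687 236.91889665]]
3.2667 [ 2.79137469e-01  2.03429942e-01  1.65199645e+00 -3.85189121e-04
  1.28660608e+00  4.89171038e-01] [0.55007097 0.15909686 0.32973856]
[0.56452109 0.22661359 0.45429269] [-0.05703026 -0.26287546 -0.96314279] [[281.41788391 198.27779795]]
```

View pics/w1.png

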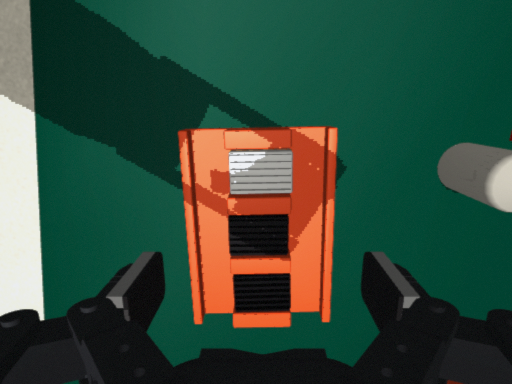

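View pics/w2.png

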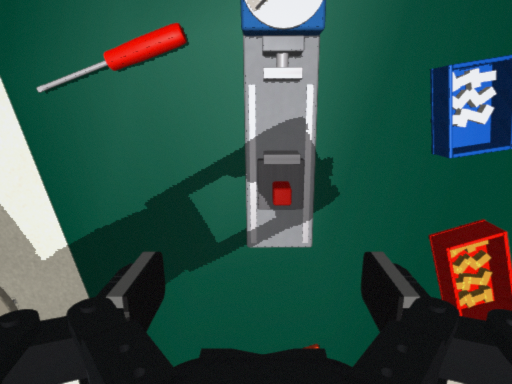

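w1 shows the silver module's top at about (229..292, 150..195), with free finger channels on both sides. In w2 the bed runs vertically at columns 247–317. The anvil plate is at (282,72), the jaw plate at (282,159), the handle at (282,192), and the screwdriver is well to the left.

```bash
cat > b.py <<'E'
from h import *
def wrect(P):
    (c,s,a)=cv2.minAreaRect((P[:,:2]*1000).astype(np.float32)); return np.round(c,1),np.round(s,1),round(a,1)
def big(m,roi):
    x0,y0,x1,y1=roi; k=np.zeros(m.shape,np.uint8); k[y0:y1,x0:x1]=m[y0:y1,x0:x1]
    k=cv2.morphologyEx(k,cv2.MORPH_CLOSE,np.ones((5,5)))
    return max(cv2.findContours(k,0,1)[0],key=cv2.contourArea)[:,0]
if __name__=='__main__':
    d=dict(np.load('w1.npz'));h=cv2.cvtColor(d['frame'],cv2.COLOR_RGB2HSV).astype(int)
    c=big((h[...,1]<70)&(h[...,2]>90),(215,140,305,205));print('mod',wrect(ray(d,c,.044)))
    c=big((h[...,0]<14)&(h[...,1]>120)&(h[...,2]>60),(170,115,350,335));print('tray',wrect(ray(d,c,.034)))
    d=dict(np.load('w2.npz'));h=cv2.cvtColor(d['frame'],cv2.COLOR_RGB2HSV).astype(int)
    m=(h[...,1]<70)|(h[...,0]<14)
    L,R=[],[]
    for r in range(95,240,5):
        x=np.flatnonzero(m[r,225:335])+225; L.append((x[0],r));R.append((x[-1]+1,r))
    ls=[]
    for q in(L,R):
        P=ray(d,q,.024)[:,:2]; v=cv2.fitLine((P*1000).astype(np.float32),cv2.DIST_HUBER,0,.1,.1).ravel(); v=v*np.sign([v[1]]*2+[1]*2)
        ls.append(v);print('edge',v.round(3),np.degrees(np.arctan2(v[1],v[0])).round(2))
    u=ls[0][:2]+ls[1][:2];u/=np.linalg.norm(u);n=np.array([u[1],-u[0]])
    a,b=n@ls[0][2:],n@ls[1][2:];print('width',b-a,'centre n',(a+b)/2,'u',u,'n',n)
    c=big((h[...,0]<10)&(h[...,1]>150)&(h[...,2]>150),(262,170,302,212));print('handle px',c.min(0),c.max(0))
    def un(px,z,t): P=ray(d,[px],z)[0,:2]*1000;print(t,'u %.1f n %.1f'%(P@u,P@n))
    np.save('gauge.npy',np.r_[u,n,(a+b)/2])
    hr=wrect(ray(d,c[c[:,1]<197],.08));print(hr)
    un((280,246),.024,'bed end (y-185)')
    for x in(0,): 
        cv2.imwrite('pics/w2c.png',cv2.resize(cv2.cvtColor(d['frame'],cv2.COLOR_RGB2BGR)[30:250,235:330],None,fx=6,fy=2.7,interpolation=0))
        cv2.imwrite('pics/w2d.png',cv2.resize(cv2.cvtColor(d['frame'],cv2.COLOR_RGB2BGR)[30:215,235:330],None,fx=3,fy=3,interpolation=0))
E
python3 b.py
```

```text
mod (array([ 499.6, -207.1]), array([64.7, 45.8]), 9.3)
tray (array([ 509.2, -281.7]), array([167. , 241.1]), 9.1)
edge [2.00000e-01 9.80000e-01 5.19135e+02 1.22648e+02] 78.44
edge [1.98000e-01 9.80000e-01 6.08537e+02 1.03759e+02] 78.56
width 91.3729079999249 centre n 529.9495567050408 u [0.19935901 0.97992652] n [ 0.97992652 -0.19935901]
handle px [274 189] [290 204]
(array([565.7, 128.1]), array([ 8.4, 17.6]), 78.1)
bed end (y-185) u 146.4 n 530.3
```

View pics/w2d.png

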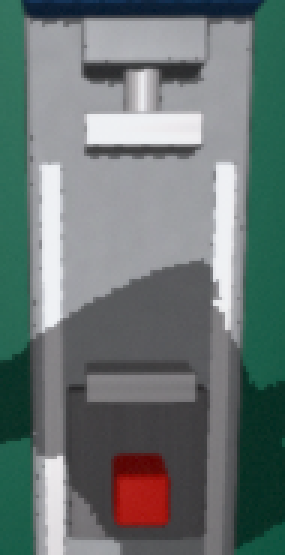

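Crop: anvil plate top is at rows 67–78 with its dark face below. The jaw plate's front top edge is near row 154, and the handle's top face is centred near (282,196.5).

```bash
python3 - <<'E'
from h import *
d=dict(np.load('w2.npz'));g=np.load('gauge.npy');u,n=g[:2],g[2:4]
for t,px,z in(('bed end -185',(280,246),.024),('anvil +34',(282,78.5),.063),('jaw face',(282,154),.063),('handle',(282,196.7),.08),('dial box 84',(283,35),.067)):
    P=ray(d,[px],z)[0,:2]*1000;print(t,(P@u).round(1),(P@n).round(1),P.round(1))
d=dict(np.load('top0.npz'))
for t,px,z in(('handle',(244,190.5),.08),('bed end',(272,200),.024)):
    P=ray(d,[px],z)[0,:2]*1000;print(t,(P@u).round(1),(P@n).round(1))
E
```

```text
bed end -185 146.4 530.3 [548.9  37.8]
anvil +34 364.9 529.3 [591.4 252.1]
jaw face 280.9 529.9 [575.3 169.6]
handle 233.3 529.4 [565.2 123. ]
dial box 84 408.3 529.8 [600.5 294.5]
handle 231.3 528.7
bed end 136.6 520.8
```

```bash
python3 - <<'E'
from h import *
def st(t):
    o=get_obs();print(t,round(o['time_s'],2),o['position'].round(4) if hasattr(o['position'],'round') else o['position'],'w',round(o['gripper_width'],4),'g',np.round(o['grip_force'],1),'F',np.round(o['wrist_force'],1))
print(bot.tcp_to_tips)
q=down(np.radians(9.1)); c=[.4988,-.209]
bot.reach([*c,.12],q); hand.move_gripper(.085)
bot.servo_line([*c,.033],velocity=.1); st('down')
hand.move_gripper(.05,50); st('gripped')
bot.servo_line([*c,.13],velocity=.1); st('up')
q2=down(np.radians(78.5)); b=[.42,-.03]
bot.reach([*b,.13],q2); st('over')
bot.servo_line([*b,.04],velocity=.1)
d=shot('top','t2.png');st('low')
E
```

```text
0.017
down 6.12 [ 0.4992 -0.2092  0.0335] w 0.0853 g 0.0 F [-1.4 -0.7  1.1]
gripped 6.43 [ 0.4994 -0.2093  0.034 ] w 0.0668 g 56.5 F [-0.9 -0.1  5.4]
up 7.55 [ 0.4983 -0.2088  0.1294] w 0.067 g 56.1 F [ 0.2 -0.4 -1.6]
over 8.41 [ 0.4207 -0.0302  0.13  ] w 0.067 g 56.1 F [ 0.2 -1.1 -2.3]
low 9.51 [ 0.4205 -0.0301  0.0405] w 0.0669 g 56.1 F [ 0.5 -0.4 -2. ]
```

```bash
python3 - <<'E'
from h import *
b=[.42,-.03]; z=.027
bot.servo_line([*b,z],velocity=.06); f0=get_obs()['wrist_force'][2]
while z>.020 and get_obs()['wrist_force'][2]<f0+4:
    z-=.001; bot.servo_line([*b,z],velocity=.03)
o=get_obs();print(z,o['position'],o['wrist_force'])
hand.move_gripper(.085); bot.dwell(.2)
bot.servo_line([*b,.13],velocity=.12)
bot.reach([.42,-.09,.22],down(np.radians(78.5)))
d=shot('wrist','w3.png');np.savez('w3.npz',**d);print(get_obs()['time_s'],proj(d,[[.42,-.03,.034]]))
E
```

```text
0.022999999999999996 [ 0.42011676 -0.03000755  0.02395146] [-4.75407872 -0.30236138 23.02664655]
13.0 [[323.74523073 168.74831955]]
```

View pics/w3.png

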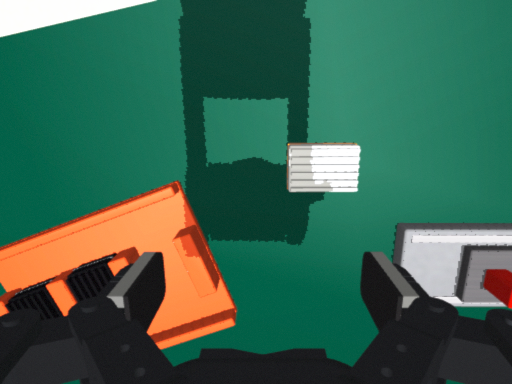

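The module stands flat on the bench at (323,168), as predicted. I'll measure it, regrip by the long sides and carry it to the gauge.

```bash
python3 - <<'E'
from h import *; from b import *
d=dict(np.load('w3.npz'));h=cv2.cvtColor(d['frame'],cv2.COLOR_RGB2HSV).astype(int)
(c,s,a)=wrect(ray(d,big((h[...,1]<70)&(h[...,2]>90),(275,130,375,205)),.034));print(c,s,a)
assert np.hypot(c[0]-420,c[1]+30)<6
g=np.load('gauge.npy');u,n=g[:2],g[2:4]
def st(t):
    o=get_obs();print(t,round(o['time_s'],2),np.round(o['position'],4),'w',round(o['gripper_width'],4),'g',np.round(o['grip_force'],1),'F',np.round(o['wrist_force'],1))
q=down(np.arctan2(n[1],n[0])); p=np.array(c)/1000*.5+np.array([.42,-.03])*.5
bot.reach([*p,.12],q); print(get_obs()['joint_pos'][5])
bot.servo_line([*p,.024],velocity=.1); st('down')
hand.move_gripper(.03,50); st('grip')
bot.servo_line([*p,.12],velocity=.1); st('up')
t=(323*u+529.8*n)/1000; print(t)
bot.reach([*t,.14],q)
bot.servo_line([*t,.075],velocity=.1); st('over')
d=shot('wrist','w4.png');np.savez('w4.npz',**d)
E
```

```text
[418.5 -30.5] [68.3 47.4] 79.4
0.12417489363682412
down 15.62 [ 0.4196 -0.0303  0.0244] w 0.0847 g 0.0 F [-0.4  0.6 -0.1]
grip 16.08 [ 0.4199 -0.0303  0.0246] w 0.0453 g 51.0 F [-1.5  0.3  9.4]
up 17.19 [ 0.4188 -0.0302  0.1195] w 0.0454 g 51.2 F [-0.2  0.5 -1.6]
[0.58355803 0.21089586]
over 19.12 [0.5839 0.2109 0.0754] w 0.0449 g 51.2 F [-0.3  0.  -1.8]
```

View pics/w4.png

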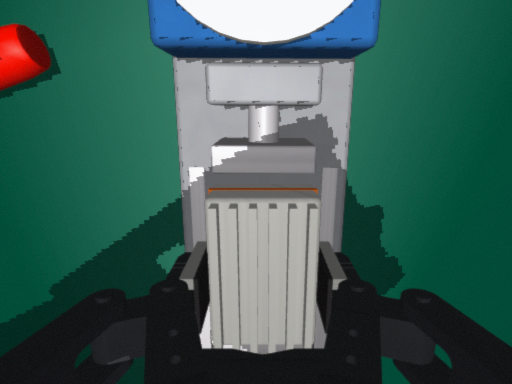

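The module hangs centred over the bed (column 264, same as the anvil), with its front edge at row ~198 and the anvil's edge at row ~171. I'll check the clearance, then lower it.

```bash
python3 - <<'E'
from h import *
g=np.load('gauge.npy');u,n=g[:2],g[2:4]
d=dict(np.load('w4.npz'))
A=ray(d,[(264,171)],.063)[0,:2]*1000; M=ray(d,[(264,200)],.085)[0,:2]*1000
print('anvil',A@u,A@n,'mod end',M@u,M@n)
gap=A@u-M@u
assert 4<gap<12
t=(323*u+529.8*n)/1000; z=.0515
bot.servo_line([*t,z],velocity=.06); f0=get_obs()['wrist_force'][2]
while z>.045 and get_obs()['wrist_force'][2]<f0+4:
    z-=.001; bot.servo_line([*t,z],velocity=.03)
o=get_obs();print(z,o['position'],o['wrist_force'])
hand.move_gripper(.085); bot.dwell(.2)
bot.servo_line([*t,.16],velocity=.12)
hp=(233*u+529.6*n)/1000
bot.reach([*(hp-.04*u),.25],down(np.arctan2(n[1],n[0])))
d=shot('wrist','w5.png');np.savez('w5.npz',**d);print(get_obs()['time_s'],proj(d,[[*hp,.08]]))
E
```

```text
anvil 366.30667979640816 530.6333724268214 mod end 359.84731130784223 530.5753014759601
0.047499999999999994 [0.58371346 0.21096121 0.04866555] [-3.77250425 -1.35037777 12.30036524]
23.2 [[263.21549781 141.92732122]]
```

View pics/w5.png

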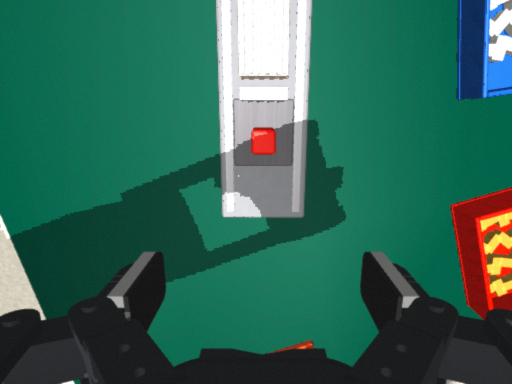

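The module lies square on the bed, and the handle is at (263,141) as predicted. Next I'll pinch the handle across gauge x and push.

```bash
cat > push.py <<'E'
from h import *
g=np.load('gauge.npy');u,n=g[:2],g[2:4]
def hp(y): return (y*u+529.6*n)/1000
def pf():
    o=get_obs();return round(o['position'][:2]@u*1000,2),round(-(o['wrist_force'][:2]@u),2)
def pushto(ys):
    for y in ys:
        bot.servo_line([*hp(y),.066],velocity=.02); bot.dwell(.1); print(y,*pf())
E
python3 - <<'E'
from push import *
bot.reach([*hp(233),.14],down(np.arctan2(n[1],n[0])))
bot.servo_line([*hp(233),.066],velocity=.08)
hand.move_gripper(.01,80); o=get_obs();print(o['gripper_width'],o['grip_force'],o['wrist_force'],pf())
pushto([239,244,246,247,248,249,250,251])
d=shot('scene');f=cv2.cvtColor(d['frame'],cv2.COLOR_RGB2BGR)
cv2.imwrite('pics/dial1.png',cv2.resize(f[145:190,280:340],None,fx=8,fy=8,interpolation=cv2.INTER_CUBIC));print(get_obs()['time_s'])
E
```

```text
0.02122516925167006 78.26419115066528 [-1.64545437 -0.78965212  5.18009184] (np.float64(233.04), np.float64(1.1))
239 238.34 4.74
244 243.2 5.16
246 245.03 6.32
247 245.87 7.88
248 246.84 8.64
249 247.82 8.73
250 248.8 7.3
251 249.72 8.81
28.6167
```

View pics/dial1.png

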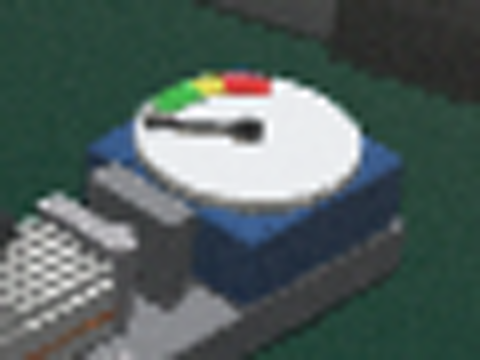

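The dial pointer is still short of the green band, which starts just above it. I'll push further.

```bash
python3 - <<'E'
from push import *
def dial(fn):
    d=shot('scene');f=cv2.cvtColor(d['frame'],cv2.COLOR_RGB2BGR)
    return cv2.resize(f[145:190,280:340],None,fx=6,fy=6,interpolation=cv2.INTER_CUBIC)
im=[]
pushto([252,253]);im.append(dial(0))
pushto([254,255]);im.append(dial(0))
cv2.imwrite('pics/dial2.png',np.hstack(im));print(get_obs()['time_s'])
E
```

```text
252 250.55 9.84
253 251.43 11.38
254 252.32 11.31
255 253.22 11.86
30.1167
```

View pics/dial2.png

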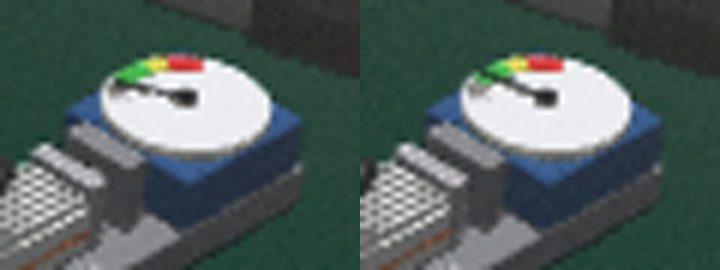

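The pointer entered the green band in the second frame, in its lower half. I'll add about 1 mm, let go, and check from above with the wrist camera.

```bash
python3 - <<'E'
from push import *
pushto([256,256.3])
p=get_obs()['position'][:2]; bot.servo_line([*p,.066],velocity=.02)
hand.move_gripper(.06); bot.dwell(.2); print(pf())
bot.servo_line([*p,.16],velocity=.1)
bot.reach([*hp(335),.30],down(np.arctan2(n[1],n[0])))
d=shot('wrist','w6.png');np.savez('w6.npz',**d);print(get_obs()['time_s'])
E
```

```text
256 254.11 11.88
256.3 254.29 13.13
(np.float64(254.34), np.float64(0.11))
33.5583
```

View pics/w6.png

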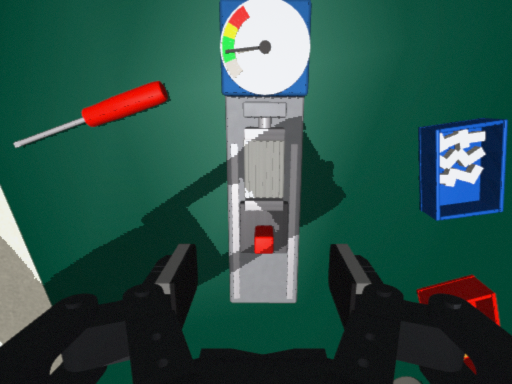

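w6 shows the pointer tip at (228,51), in the middle of the green band (about rows 38–62). The module is straight between the faces and the robot is clear, so I'm handing in.

```bash
python3 -c "
from h import *
print(hand_in())"
```

```text
the job is handed in; nothing more can be done
None
```

The silver module is clamped flat between jaw and anvil, with the pointer in mid-green and the arm clear; I handed the job in shortly after 33.6 s on the robot clock, but the call returned no verdict.

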